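# Pack up a make-up trolley: cap, file palettes, clear small things

### The job

Pack up the trolley: first press the caps of the two white bottles fully home. Then move every palette from the white leaning stand into the aluminium sorter, upright on its bottom edge (same end up as now), seated to the slot floor and roughly centred along its slot, one to a slot: the short palettes in the two slots nearer the robot and the tall ones in the two slots farther away. Also gather the small things lying on the left (the squat lidded jar, the flat white powder box and the short brush, as many as are there) into the round steel basin, and leave everything else where it is.

Things in the scene. Friction and masses are not known exactly. Their poses are not given: they have to be found in the camera images.
- sorter: aluminium sorter, fixed, base 190 x 100 x 5 mm. Origin: centre of underside; z up, +x away from the robot. Four empty slots run along y, centred at x = -66, -22, 22, 66 mm; each has two 3 mm walls 96 mm long, 40 mm high above the slot floor (5 mm above the origin). A slot is 13 mm wide at the floor, 20 mm at its mouth, open-ended; the gaps between slots are covered. May trade places with the stand
- stand: white plastic stand, fixed, base 210 (x) x 110 (y) mm. Origin: centre of underside; z up, +x away from the robot. Four bays along x let palettes lean 20 degrees from vertical, top towards +x. Palette feet at x = -87, -39, 9, 57 mm, 14 mm up. A support wall reaches 32 mm up along the palette on its +x side, a lip 12 mm on the other. Palettes pull out along their own z
- tall_a: flat make-up palette, a black slab 10 mm thick (x), 90 mm wide (y), 100 mm high (z), small flesh-coloured pans on its -x face, about 90 g. Origin: centre of its bottom edge face; z points to its top edge. Starts leaning in a bay of the stand, foot down, top away from the robot. May be absent
- tall_b: flat make-up palette, a black slab 10 mm thick (x), 90 mm wide (y), 100 mm high (z), small flesh-coloured pans on its -x face, about 90 g. Origin: centre of its bottom edge face; z points to its top edge. Starts leaning in a bay of the stand, foot down, top away from the robot. May be absent
- short_a: flat make-up palette, a black slab 10 mm thick (x), 90 mm wide (y), 72 mm high (z), small flesh-coloured pans on its -x face, about 65 g. Origin: centre of its bottom edge face; z points to its top edge. Starts leaning in a bay of the stand, foot down, top away from the robot. May be absent
- short_b: flat make-up palette, a black slab 10 mm thick (x), 90 mm wide (y), 72 mm high (z), small flesh-coloured pans on its -x face, about 65 g. Origin: centre of its bottom edge face; z points to its top edge. Starts leaning in a bay of the stand, foot down, top away from the robot. May be absent
- cap0 (a joint): slide of the first bottle's cap (m): 0 = fully home, up to 0.011 = raised. It stays where it is left; about 5 N pushes it straight down; at 0 it meets a solid stop
- cap1 (a joint): slide of the second bottle's cap, as cap0
- cap0_top (a point): centre of the flat top of the first bottle's grey round cap, 31 mm in diameter; moves with the cap; about 98 mm above the table when home. The two white bottles (42 mm diameter) stand 60 mm apart, side by side, in a black caddy fixed to the table, 56 x 112 mm
- cap1_top (a point): centre of the flat top of the second bottle's cap, as cap0_top
- basin: round open steel basin, fixed to the table, 180 mm across at the rim (walls 3 mm), 55 mm high, inner floor about 5 mm up, two small black handles at the rim. Origin: centre of its underside; z up
- jar: squat round jar, brown glass with a white lid, 38 mm diameter, 36 mm high, upright on the table, 60 g. Origin: centre of its underside; z up. May be absent
- powder_box: flat white box with a grey seam, 52 (x) x 36 (y) x 22 mm high, lying on the table, 50 g. Origin: centre of its underside; z up. May be absent
- brush: short make-up brush lying on the table, 100 mm long along its x, 35 g: wooden handle 13 mm wide and 13 mm high from x = -45 to +21 mm, then a steel ferrule 15 mm wide and a grey head 20 mm wide up to x = +55 mm. Origin: on its underside, near its middle; z up. May be absent
- spray: green spray can, 50 mm diameter, 190 mm high, upright, at the right; leave it alone. Origin: centre of its underside
- water: clear bottle, 68 mm diameter, 190 mm high, upright, at the right; leave it alone. Origin: centre of its underside
- tin: steel tin, 70 mm diameter, 30 mm high, at the far side; leave it alone. Origin: centre of its underside
- sponge: tan sponge block 60 x 40 x 22 mm, close to the robot; leave it alone. Origin: centre of its underside
- vial: slim green bottle with black cap, 28 mm diameter, 60 mm high, close to the robot; leave it alone. Origin: centre of its underside
- mirror: black-framed mirror lying flat, 80 x 120 x 8 mm, at the far side; leave it alone. Origin: centre of its underside
Mind the look-alikes: they are no part of the job. What is shaped like the part that bears cap0 but purple is not meant.

How it is judged:
By the outcome, as a careful person would: the job done as asked, in the order asked, and still so for the second after the job is handed in, with the robot touching nothing.
Of tall_a, short_a, tall_b, short_b only 2 to 4 are there at a start; the rules pass over those that are not, and their reading is None.
Of jar, powder_box, brush only 2 to 3 are there at a start; the rules pass over those that are not, and their reading is None.
At some moment in a run one of jar, powder_box, brush may be knocked a few centimetres aside while the robot is not near it.
It also fails if it takes over 210 s, if anything falls off the work surface, if the arm or the gripper's body presses on something with over 40 N, if the wrist force passes 120 N, or if a joint passes its speed limit or range.

### The arm

A 7-joint arm with a two-finger parallel gripper is mounted at the origin on the work surface. World frame = base frame: x ahead of the robot, y to its left, z up, the work surface at z = 0. Lengths are in mm, angles in rad, forces in N, time in s.
With the tool pointing down it reaches from about 400 to 900 mm from the base axis. Payload 5.6 kg.
Tool frame: the origin (TCP) lies midway between the tips of the shut fingers; the grasp point (between the pads) lies 19 mm behind it; z points along the fingers, y is the line along which they close (so a half turn about z gives the same grasp; the last joint's range is limited). The gripper opens to 92 mm and grips with 3 to 60 N. Pads are 20 mm wide; open, the fingers measure 128 mm over their backs; the gripper's body (75 mm by 189 mm) begins 69 mm behind the grasp point.
Start: joints at [-1.213, 0.468, -0.012, 1.603, 0.006, 1.071, -0.056], TCP at [253.641, 598.477, 214.592] pointing down, gripper open.
Joint ranges: [-2.53, 2.53], [-0.31, 2.02], [-1.57, 1.55], [0.28, 2.44], [-1.29, 4.43], [0.15, 1.84], [-2.92, 2.92]. Speed limits (rad/s): [2.57, 2.57, 3.14, 3.14, 3.14, 3.14, 3.14].

### API

Orientations are given as a rotation vector (axis times angle).
In Python, from cell import robot, grip, kin, viewer gives the robot as it stands. Calls block until the motion is done:
- robot.movep(position, orientation): joint-space move of the TCP to a pose.
- robot.servo_line(position, feed=150, rotation=None): straight line of the TCP; rotation=None keeps the orientation; feed is the mean speed in mm/s.
- robot.goto_joints(angles): joint-space move.
- grip(opening, newtons=None): opening from 0.0 (shut) to 1.0 (fully open); newtons is the grip in N (None keeps the last); returns when the fingers have stopped.
- robot.hold(seconds).
- kin.ik(position, orientation): joint angles nearest the present ones, or None.
- robot.observe(): the state.
- viewer.read_camera(name): name is "scene" or "top" or "wrist"; returns the picture (420x560x3 uint8, red, green, blue); there is no depth.
- viewer.camera_info(name): a dict with "camera_matrix" (3x3 intrinsics, pixels), "R" (3x3) and "t" (3): a world point X has camera coordinates R X + t. Camera axes: x right, y down, z forward; pixel columns grow to the right and rows downward; lengths in mm; the calibration is good to about 2 mm. A picture is of the moment at which its call begins: read the wrist's pose just before it. camera_info takes no time and is no camera call; for the wrist camera it gives the pose at the moment of the call.
A pose or a line that the arm cannot do raises robot.IKError and nothing moves.
- robot.job_done(): hands the job in; it is judged then, once.
Trained networks look in the newest picture that a camera, given by its name, has taken for a name from the list of things; names that differ only in an ending like _2 or _b are one class to them, and where a whole thing is asked for, a point or a joint stands for the part that bears it (a point fixed in the world has none). Each returns a list of dicts, best first, with "confidence" (0 to 1); they miss things now and then, are a little off and sometimes report something else, mostly with a low value. They report only what shows in the picture. A call takes as long as a camera call. They do not tell look-alikes from the thing itself.
- viewer.silhouettes(name, camera): "mask" (420x560 bool, what is visible of it).
- viewer.pinpoint(name, camera): "at" ([x, y, z] in mm, in the coordinates of the camera as it stood for that picture, good to about 4 mm: a listed point, or the origin of a listed thing).
The state is a dict: "t": time; "joints": joint angles; "joint_velocities": joint speeds; "joint_torque": joint torques, N m; "tcp_pos": TCP position; "tcp_rot": TCP orientation; "contact_force": force on the tool from outside, world axes, zero at the start; "wrist_torque": the same for the moment, N m; "grip_width": opening from 0.0 (shut) to 1.0 (fully open); "grip_force": force on a finger pad.
Only numpy, scipy, OpenCV 4.12 (cv2) and the standard library are available. Lean on these libraries where they do the work, as an engineer would, in place of code of your own. Each camera call takes 0.05 s, during which the arm holds its last target. There are 200 camera calls.

## Working session

There is one attempt and no reset: what is moved stays moved. The work goes in short steps, each a Python script; the robot and the scene stay as the last script left them, time stands still between calls to the robot, and variables do not carry over. Pictures are saved under pics/ and viewed, at most 14 in all, crops included, and the job is handed in when it is done.

```bash
ls; mkdir -p pics
python3 - <<'E'
from cell import robot, grip, kin, viewer
import cv2, numpy as np
for c in ("scene","top"):
    im=viewer.read_camera(c); cv2.imwrite(f"pics/{c}0.png",cv2.resize(im[:,:,::-1],(784,588)))
    i=viewer.camera_info(c); R=np.array(i["R"]);t=np.array(i["t"]); print(c,np.round(-R.T@t), i["camera_matrix"][0])
    for n in ["sorter","stand","tall_a","short_a","cap0_top","basin","jar","powder_box","brush","spray","water","tin","sponge","vial","mirror"]:
        for d in viewer.pinpoint(n,c):
            if d["confidence"]>.2: print(n,round(d["confidence"],2),np.round(R.T@(np.array(d["at"])-t)))
print(robot.observe()["tcp_rot"],robot.observe()["t"])
E
```

```text
pics
scene [1229.  315.  660.] [400.70714865   0.         287.63128698]
sorter 0.74 [574. -36.  -2.]
sorter 0.28 [ 647. -262.  101.]
stand 0.96 [571. 176.  -2.]
tall_a 0.58 [529. 170.  10.]
short_a 0.88 [586. 178.  15.]
cap0_top 0.55 [ 644. -205.  110.]
cap0_top 0.51 [ 304. -197.   93.]
cap0_top 0.49 [ 763. -294.   99.]
basin 0.89 [ 484. -281.   -2.]
basin 0.24 [398.  82.  -2.]
powder_box 0.94 [571. 287.  -1.]
powder_box 0.6 [ 484. -280.   -2.]
brush 0.53 [445. 296.  -1.]
spray 0.56 [ 461. -476.    0.]
water 0.63 [ 573. -468.   -2.]
tin 0.9 [768. 124.  -0.]
tin 0.39 [534. 173.  11.]
sponge 0.7 [399.  82.  -1.]
vial 0.75 [392. -38.  -2.]
vial 0.44 [579. -37.  -3.]
mirror 0.65 [764. -85.  -3.]
top [ 294.  -26. 1457.] [481.68869306   0.         281.51585805]
sorter 0.71 [578. -34.   0.]
stand 0.68 [575. 180.  -2.]
tall_a 0.96 [533. 172.  15.]
tall_a 0.73 [ 653. -261.  104.]
cap0_top 0.65 [ 767. -291.  100.]
cap0_top 0.61 [ 305. -202.   95.]
cap0_top 0.6 [ 648. -198.  101.]
cap0_top 0.55 [398.  79.  -1.]
basin 0.77 [ 486. -279.   -3.]
basin 0.65 [ 466. -473.    2.]
basin 0.57 [766. -93.  -1.]
basin 0.29 [ 648. -259.  104.]
jar 0.48 [535. 411.  -3.]
powder_box 0.69 [569. 289.  -1.]
brush 0.56 [450. 293.  -2.]
spray 0.84 [ 466. -474.    1.]
spray 0.59 [575. 178.  -0.]
water 0.57 [ 576. -468.   -4.]
tin 0.89 [766. 122.  -1.]
sponge 0.61 [402.  77.  -3.]
vial 0.5 [392. -40.  -3.]
mirror 0.88 [765. -91.  -0.]
mirror 0.31 [575. -33.  -2.]
[ 6.25450474e-01  3.07866384e+00 -5.07746956e-05] 1.6
```

View pics/scene0.png

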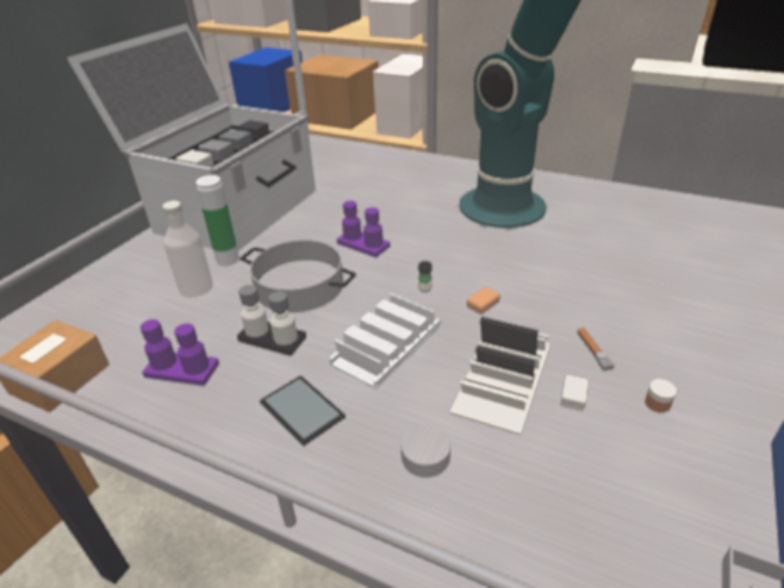

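View pics/top0.png

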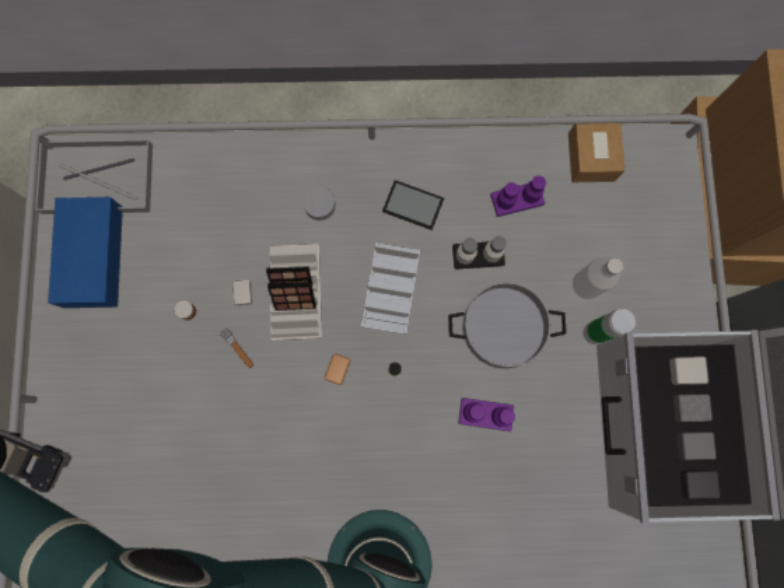

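The top and scene views show two palettes in the stand (top px 290,275 and 292,298), all three small items on the left, the white bottles at (468,250) and (496,247), and purple decoys. I'll look closer with the wrist camera.

```bash
cat > h.py <<'E'
from cell import robot, grip, kin, viewer
import cv2, numpy as np
from scipy.spatial.transform import Rotation as Ro
A=np.array
def rv(y, z=(0,0,-1)):
    "rotation vector with tool y (closing) along y, tool z along z"
    z=A(z,float); z/=np.linalg.norm(z); y=A(y,float); y=y-z*(y@z); y/=np.linalg.norm(y)
    return Ro.from_matrix(np.c_[np.cross(y,z),y,z]).as_rotvec()
def down(deg): a=np.radians(deg); return rv((np.cos(a),np.sin(a),0))
def shot(cam="wrist",save=None):
    i=viewer.camera_info(cam); im=viewer.read_camera(cam)
    if save: cv2.imwrite(f"pics/{save}.png",cv2.resize(im[:,:,::-1],(784,588)))
    return im,A(i["camera_matrix"]),A(i["R"]),A(i["t"])
def pts(n,cam,R,t,conf=.3): return [(round(d["confidence"],2),np.round(R.T@(A(d["at"])-t),1)) for d in viewer.pinpoint(n,cam) if d["confidence"]>conf]
def proj(X,K,R,t): p=(R@A(X,float).T).T+t; p=p@K.T; return p[:,:2]/p[:,2:]
def unproj(px,z,K,R,t):
    d=R.T@np.linalg.solve(K,A([*px,1.])); c=-R.T@t; return c+d*(z-c[2])/d[2]
def st(m=""):
    o=robot.observe(); print(m,"t",round(o["t"],1),np.round(o["tcp_pos"],1),"F",np.round(o["contact_force"],1),"w",round(o["grip_width"],3),"gf",round(o["grip_force"],1))
    return o
E
python3 - <<'E'
from h import *
p=robot.observe()["tcp_pos"]
robot.servo_line([p[0],p[1],330])
for n,x,y,what in [("stand",540,178,["stand","tall_a","short_a"]),("sorter",540,-35,["sorter"]),("bot",630,-230,["cap0_top","basin"])]:
    robot.movep([x,y,380],down(0)); im,K,R,t=shot("wrist","w_"+n)
    np.savez("w_"+n,im=im,K=K,R=R,t=t); print(n,np.round(-R.T@t),np.round(R[2],2))
    for w in what: print(w,pts(w,"wrist",R,t))
st()
E
```

```text
stand [539. 261. 551.] [ 0.   -0.29 -0.96]
stand []
tall_a [(0.82, array([534.7, 169.2,  11.9]))]
short_a [(0.56, array([580.1, 179.6,  11.3]))]
sorter [540.  48. 551.] [ 0.   -0.29 -0.96]
sorter [(0.59, array([ 5.756e+02, -3.800e+01, -2.000e-01]))]
bot [ 630. -147.  551.] [ 0.   -0.29 -0.96]
cap0_top [(0.84, array([ 647.3, -201.8,  105.8])), (0.61, array([ 764.9, -298.1,   98.6])), (0.6, array([ 301.6, -202.5,  103. ]))]
basin [(0.63, array([ 484.3, -283.3,   -2.1]))]
 t 6.5 [ 630.5 -227.5  380.4] F [ 0.4 -0.4  0.3] w 0.999 gf 0.0
```

View pics/w_stand.png

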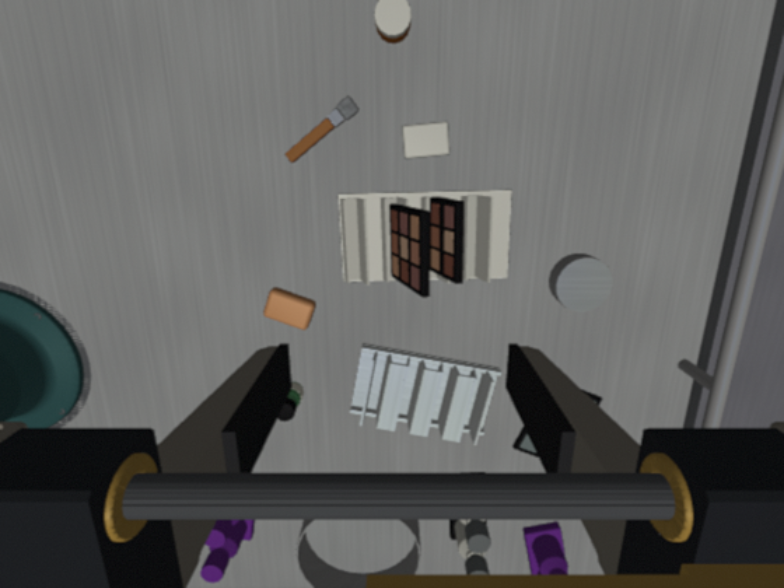

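View pics/w_sorter.png

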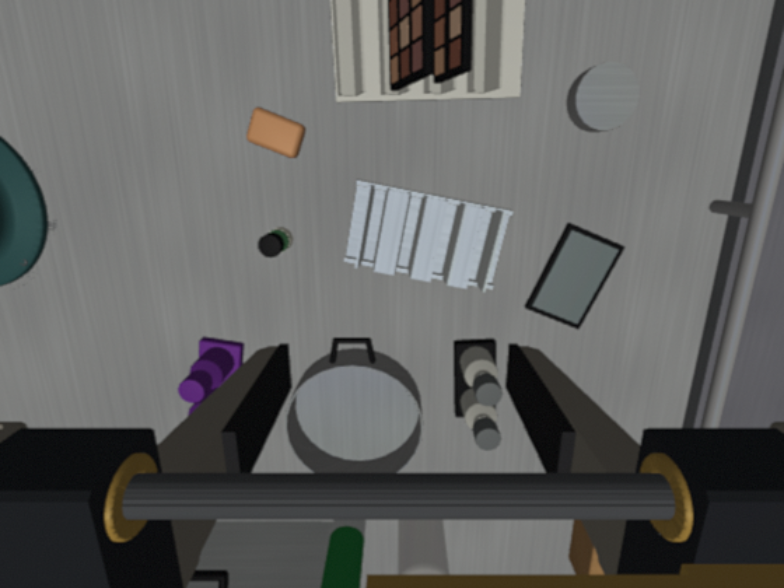

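View pics/w_bot.png

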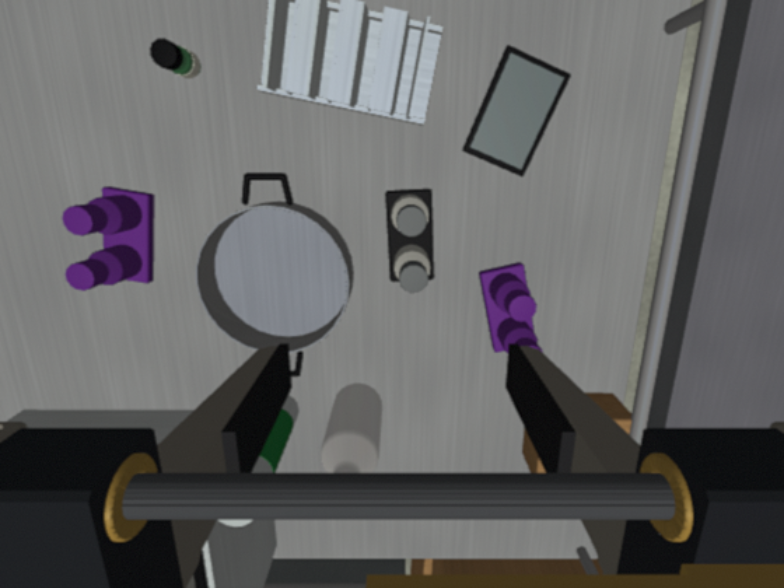

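Wrist views: the stand is nearly axis-aligned. The taller palette is at (410,250) and the shorter one at (447,240). The sorter is yawed about 10° (centre ~430,235). The white caps are at px (411,219) and (413,277) in w_bot. Next I press the caps.

Run:
```python
from h import *
d=np.load("w_bot.npz"); K,R,t=d["K"],d["R"],d["t"]
P=[unproj(A(p)/1.4,103,K,R,t) for p in [(411,219),(413,277)]]; print(np.round(P,1))
grip(0.0,20)
for p in P:
    robot.movep([p[0],p[1],140],down(0)); st("above")
    robot.servo_line([p[0],p[1],116],feed=60)
    z=116
    while z>88:
        z-=1; robot.servo_line([p[0],p[1],z],feed=40); F=robot.observe()["contact_force"][2]
        if abs(F)>22: break
    robot.hold(.2); st("pressed")
    robot.servo_line([p[0],p[1],150],feed=120)
robot.movep([630,-230,380],down(0)); im,K,R,t=shot("wrist","w_bot2")
print(pts("cap0_top","wrist",R,t))
```

```text
[[ 643.7 -200.6  103. ]
 [ 646.4 -261.1  103. ]]
above t 8.8 [ 644.8 -201.5  141.6] F [0.3 0.1 0.5] w 0.005 gf 0.0
pressed t 14.8 [ 643.9 -200.8   98.3] F [-5.7  2.3 22.6] w 0.009 gf 11.4
above t 15.8 [ 644.7 -263.2  138.3] F [0.3 1.1 0.3] w 0.008 gf 0.0
pressed t 22.1 [ 646.7 -261.3   98.2] F [-7.2  4.4 26.4] w 0.004 gf 13.3
[(0.86, array([ 304. , -200.9,  102.7])), (0.85, array([ 647.1, -200.7,   99.7])), (0.62, array([ 767.3, -300.5,   97.5]))]
```

```bash
cat > fit.py <<'E'
from h import *
from scipy.optimize import minimize
def box(x0,x1,y0,y1,z0,z1): return A([[x,y,z] for x in(x0,x1) for y in(y0,y1) for z in(z0,z1)],float)
SORT=[box(-95,95,-50,50,0,5)]+[box(s-13,s+13,-48,48,5,45) for s in(-66,-22,22,66)]
def render(parts,p,K,R,t,S=2):
    c,s=np.cos(p[2]),np.sin(p[2]); m=np.zeros((420*S,560*S),np.uint8); Z=A([[c,-s,0],[s,c,0],[0,0,1]])
    for b in parts:
        q=proj(b@Z.T+A([p[0],p[1],0]),K,R,t); cv2.fillConvexPoly(m,cv2.convexHull((q*S*16+8*S).astype(np.int32)),1,shift=4)
    return m>0
def fit(parts,views,p0,S=2):
    ms=[cv2.resize(m.astype(np.uint8),None,fx=S,fy=S,interpolation=0)>0 for m,*_ in views]
    f=lambda q: -np.mean([ (a&b).sum()/(a|b).sum() for a,b in((render(parts,[q[0],q[1],q[2]/100],*v[1:],S=S),m) for v,m in zip(views,ms))])
    best=min((minimize(f,[p0[0],p0[1],100*a],method="Nelder-Mead",options=dict(initial_simplex=[[p0[0],p0[1],100*a],[p0[0]+6,p0[1],100*a],[p0[0],p0[1]+6,100*a],[p0[0],p0[1],100*a+6]])) for a in p0[2]),key=lambda r:r.fun)
    return best.x*[1,1,.01],-best.fun
E
python3 - <<'E'
from fit import *
V=[]
for k,(x,y) in enumerate([(575,-110),(575,-40)]):
    robot.movep([x,y,380],down(0)); robot.hold(.2); im,K,R,t=shot("wrist"); m=viewer.silhouettes("sorter","wrist")
    print([(round(d["confidence"],2),d["mask"].sum()) for d in m]); V.append((m[0]["mask"],K,R,t))
    np.savez(f"sv{k}",im=im,K=K,R=R,t=t)
    print(fit(SORT,V[-1:],[576,-36,(-.2,-.1,.1)]))
p,s=fit(SORT,V,[576,-36,(-.2,-.1,.1)]); print(p,np.degrees(p[2]),s)
for S in(-66,-22,22,66): pass
o=cv2.resize(im[:,:,::-1],(1120,840)).copy()
c,s_=np.cos(p[2]),np.sin(p[2]); Z=A([[c,-s_,0],[s_,c,0],[0,0,1]])
for s in(-66,-22,22,66):
  for dx,z,col in((-10,45,(0,0,255)),(10,45,(0,0,255)),(0,5,(0,200,0))):
    q=proj(A([[s+dx,-48,z],[s+dx,48,z]])@Z.T+A([p[0],p[1],0]),K,R,t)*2
    cv2.line(o,*[tuple(int(v) for v in a) for a in q],col,1)
q=proj([[p[0],p[1],0]],K,R,t)[0]*2; x0,y0=int(q[0])-200,max(0,int(q[1])-150)
cv2.imwrite("pics/sfit.png",cv2.resize(o[y0:y0+300,x0:x0+400],(800,600)))
d=np.load("w_stand.npz")
for px in[(338,196),(512,191),(507,278),(345,283)]: print(np.round(unproj(A(px)/1.4,4,d["K"],d["R"],d["t"]),1))
E
```

```text
[(0.95, np.int64(7423))]
(array([ 5.75444550e+02, -3.64667891e+01, -1.86654752e-01]), np.float64(0.9717934184643083))
[(0.95, np.int64(6512)), (0.21, np.int64(3792))]
(array([ 5.75424851e+02, -3.77567490e+01, -1.82916430e-01]), np.float64(0.9411073579086503))
[ 5.75534467e+02 -3.67510020e+01 -1.88952650e-01] -10.826189355426708 0.9541773159878796
[466.4 222.2   4. ]
[677.5 228.9   4. ]
[679.7 120.1   4. ]
[471.5 112.6   4. ]
```

View pics/sfit.png

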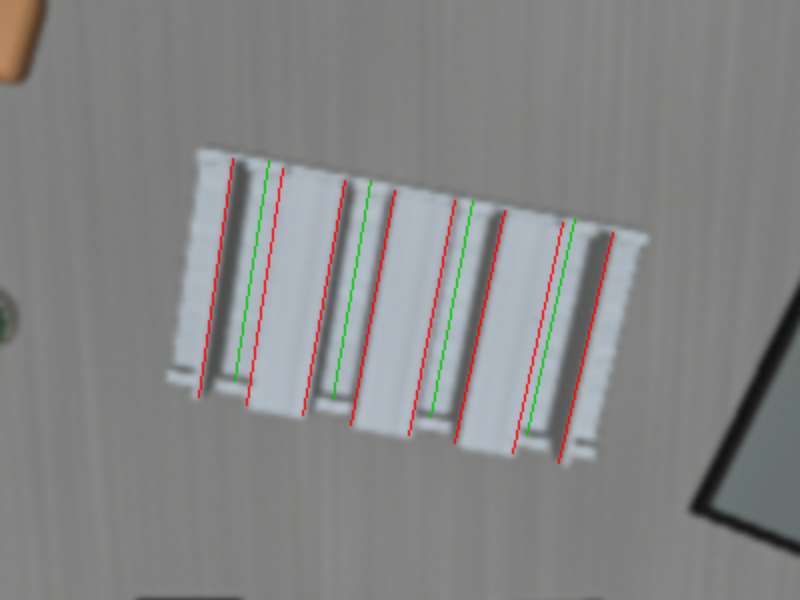

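The overlay matches: the red lines lie on the slot mouths and the green lines on the slot floors. The stand corners give 210×109 mm, which is right, with yaw 1.9°. Now the tall palette.

```bash
cat >> h.py <<'E'
SO=(575.4,-36.8,np.radians(-10.7)); SD=(573.8,170.9,np.radians(1.9))
def xy(f,x,y=0): c,s=np.cos(f[2]),np.sin(f[2]); return A([f[0]+c*x-s*y,f[1]+s*x+c*y])
c,s=np.cos(SD[2]),np.sin(SD[2]); a20=np.radians(20)
U=A([np.sin(a20)*c,np.sin(a20)*s,np.cos(a20)]); LX=A([np.cos(a20)*c,np.cos(a20)*s,-np.sin(a20)])
SX=A([np.cos(SO[2]),np.sin(SO[2]),0])
def pick(bay,yo,h):
    foot=A([*xy(SD,bay,yo),14.]); r=rv(LX,-U)
    grip(0.29,25); robot.movep(foot+U*(h+75),r); st("above")
    robot.servo_line(foot+U*h,feed=80); st("at"); grip(0.0,25); st("gripped")
    robot.servo_line(foot+U*(h+60),feed=80); p=foot+U*(h+60); robot.servo_line([p[0],p[1],max(p[2],200)],feed=150); st("lifted")
E
python3 - <<'E'
from h import *
d=np.load("w_stand.npz"); K,R,t=d["K"],d["R"],d["t"]
for n,bay,h,row,col in(("tall",-39,100,(212,295),428),("short",9,72,(201,282),463)):
    top=A([*xy(SD,bay),14])+U*h+LX*5
    q=[unproj(A([col,r])/1.4,top[2],K,R,t) for r in row]; print(n,"expected top",np.round(top,1),"seen",np.round(q,1))
r=rv(LX,-U)
for h in(64,139,200): print(kin.ik(A([*xy(SD,-39),14])+U*h,r) is not None)
print(kin.ik([*xy(SO,66),150],rv(SX)) is not None)
E
```

```text
tall expected top [573.7 170.9 106.3] seen [[569.4 214.2 106.3]
 [571.4 127.6 106.3]]
short expected top [612.1 172.2  79.9] seen [[607.7 223.   79.9]
 [611.8 134.9  79.9]]
True
True
True
True
```

Run:
```python
from h import *
pick(-40.5,0,64)
p=xy(SO,66); robot.movep([*p,180],rv(SX)); robot.servo_line([*p,140],feed=80); st()
im,K,R,t=shot("wrist","held1"); robot.hold(.05)
shot("scene","held1s")
```

```text
above t 27.1 [581.9 169.8 146.1] F [ 0.3 -0.3  0.6] w 0.291 gf 0.0
at t 28.1 [555.8 170.3  74.6] F [ 0.1 -0.1  0.5] w 0.288 gf 0.0
gripped t 28.5 [555.1 170.3  74.6] F [-0.9 -0.1  3.2] w 0.108 gf 25.0
lifted t 30.0 [575.2 171.  199.4] F [-0.3 -0.2 -1.5] w 0.108 gf 25.0
 t 31.6 [640.3 -49.3 139.9] F [ 0.6  0.2 -0.5] w 0.105 gf 25.0
```

View pics/held1.png

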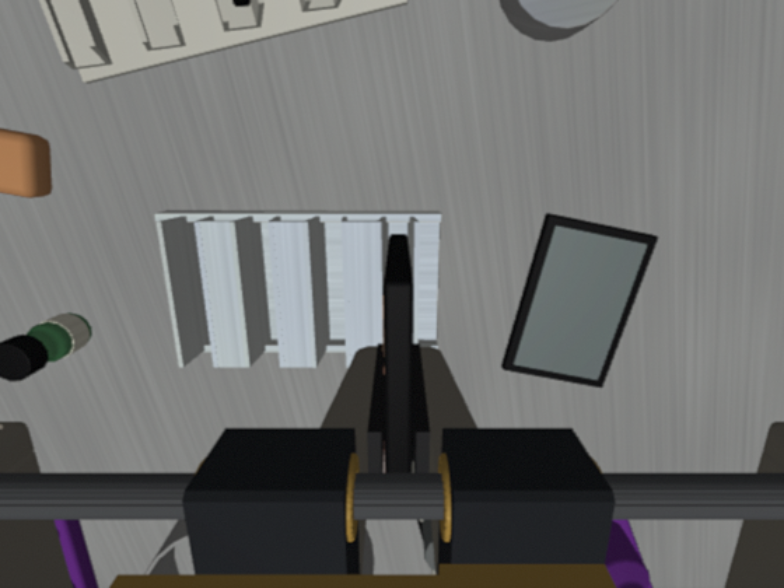

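The wrist view shows the palette held squarely at (398,300), parallel to the slot and above the far slot. Inserting now.

```bash
cat >> h.py <<'E'
def insert(slot,h,yo=0):
    p=xy(SO,slot,yo); z0=5+h; robot.servo_line([*p,z0+46],feed=100); z=z0+46
    while z>z0-4:
        z-=2 if z>z0+4 else 1; robot.servo_line([*p,z],feed=60); F=robot.observe()["contact_force"]
        if F[2]>7 or np.hypot(*F[:2])>12: break
    st("down"); return z-z0
def release(slot,yo=0,w=.3):
    grip(w); st("open"); p=robot.observe()["tcp_pos"]; robot.servo_line([p[0],p[1],200],feed=150); st()
E
python3 - <<'E'
from h import *
st()
d=insert(66,64); print("short of floor",d)
if d<3: release(66)
E
```

```text
t 31.8 [640.6 -49.3 140.6] F [-0.3  0.1 -0.6] w 0.11 gf 25.0
down t 38.6 [640.6 -49.   69.5] F [-2.5  1.5 10.2] w 0.103 gf 25.0
short of floor -1
open t 39.1 [640.1 -49.1  67.7] F [-0.3 -0.3  0.5] w 0.298 gf 0.0
 t 40.1 [639.5 -48.9 199. ] F [ 0.5  1.2 -0.9] w 0.302 gf 0.0
```

Run:
```python
from h import *
pick(7.5,7,48)
p=xy(SO,-66); robot.movep([*p,180],rv(SX)); 
d=insert(-66,48); print("short of floor",d)
if d<3: release(-66)
p=xy(SO,0); robot.movep([p[0],p[1]-75,380],down(0)); robot.hold(.2)
im,K,R,t=shot("wrist","placed")
for w in("tall_a","short_a"): print(w,pts(w,"wrist",R,t))
_,K,R,t=shot("scene")
for w in("tall_a","short_a"): print(w,pts(w,"scene",R,t))
print(xy(SO,66),xy(SO,-66))
_,K,R,t=shot("top","top2")
for w in("jar","powder_box","brush"): print(w,pts(w,"top",R,t),[(round(m["confidence"],2),m["mask"].sum()) for m in viewer.silhouettes(w,"top")])
```

```text
above t 41.3 [623.7 176.9 130.2] F [ 0.1 -0.2  0.5] w 0.292 gf 0.0
at t 42.4 [598.  178.7  59.6] F [0.5 0.9 0. ] w 0.288 gf 0.0
gripped t 42.8 [597.5 178.7  59.6] F [-1.1  0.2  3.3] w 0.106 gf 25.0
lifted t 44.4 [617.4 179.4 199.2] F [ 0.4 -0.3 -2. ] w 0.103 gf 25.0
down t 52.8 [510.9 -24.5  53.3] F [-3.9  0.3 16.6] w 0.108 gf 25.0
short of floor -1
open t 53.2 [510.4 -24.6  51.8] F [-0.1 -0.5  0.8] w 0.298 gf 0.0
 t 54.4 [509.8 -24.5 199.2] F [ 0.8 -0.2  0.4] w 0.298 gf 0.0
tall_a [(0.91, array([639.6, -47.5,   1.5]))]
short_a [(0.77, array([509.9, -23.3,   2.1]))]
tall_a [(0.56, array([765.8, 123. ,  -1.3])), (0.55, array([ 6.392e+02, -5.120e+01,  6.000e-01]))]
short_a [(0.7, array([515.9, -25.5,   5.8])), (0.38, array([ 465.3, -474. ,    1.2]))]
[640.25244457 -49.05399662] [510.54755543 -24.54600338]
jar [(0.45, array([535. , 412. ,  -0.6])), (0.45, array([575.6, -31.9,  -3.3]))] [(0.71, np.int64(163)), (0.7, np.int64(344))]
powder_box [(0.54, array([570.3, 287.8,  -3.3]))] [(0.8, np.int64(252))]
brush [(0.65, array([763.7, -90.2,  -2. ])), (0.54, array([4.497e+02, 2.940e+02, 1.000e-01]))] [(0.55, np.int64(149))]
```

View pics/placed.png

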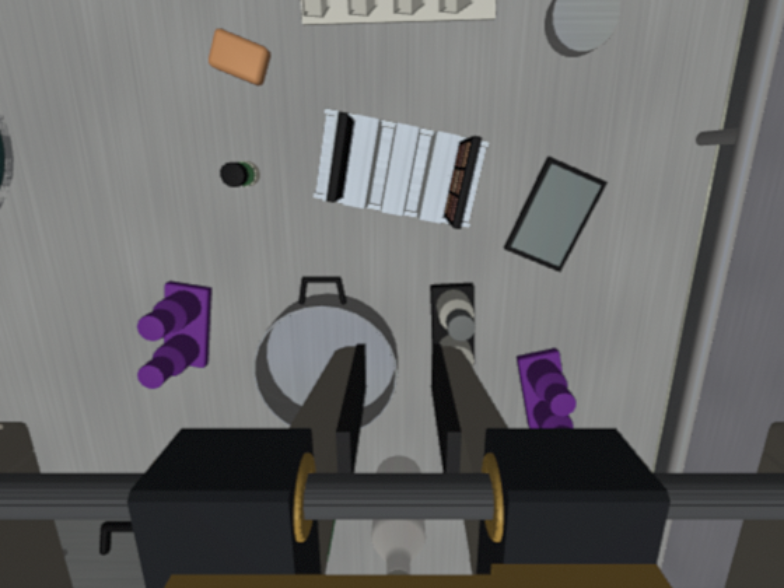

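Both palettes stand upright in the outer slots, at px (342,157) and (463,180). Next are the small things.

```bash
cat >> h.py <<'E'
def small(n,zmid):
    im,K,R,t=shot("wrist"); P=pts(n,"wrist",R,t); print(n,P)
    for d in viewer.silhouettes(n,"wrist")[:2]:
        c,_=max(((c,cv2.contourArea(c)) for c in cv2.findContours(d["mask"].astype(np.uint8),cv2.RETR_EXTERNAL,cv2.CHAIN_APPROX_NONE)[0]),key=lambda a:a[1])
        w=A([unproj(q[0],zmid,K,R,t)[:2] for q in c],np.float32); (x,y),(a,b),g=cv2.minAreaRect(w)
        if a<b: a,b,g=b,a,g+90
        print(round(d["confidence"],2),"centre",np.round((x,y),1),"size",np.round((a,b),1),"long axis deg",round(g,1))
E
python3 - <<'E'
from h import *
robot.movep([520,240,380],down(0)); robot.hold(.2); shot("wrist","left")
small("jar",18);small("powder_box",12);small("brush",7)
E
```

```text
jar [(0.68, array([5.311e+02, 4.070e+02, 1.000e-01]))]
0.83 centre [532.  408.5] size [43.4 37.4] long axis deg 70.7
0.49 centre [769.5 119.3] size [85.1 69.7] long axis deg 136.0
powder_box []
0.65 centre [570.7 286.2] size [55.6 39.9] long axis deg 4.3
brush [(0.76, array([444.8, 294.3,  -2.4]))]
0.66 centre [448.3 297.9] size [100.9  20.1] long axis deg 35.4
```

View pics/left.png

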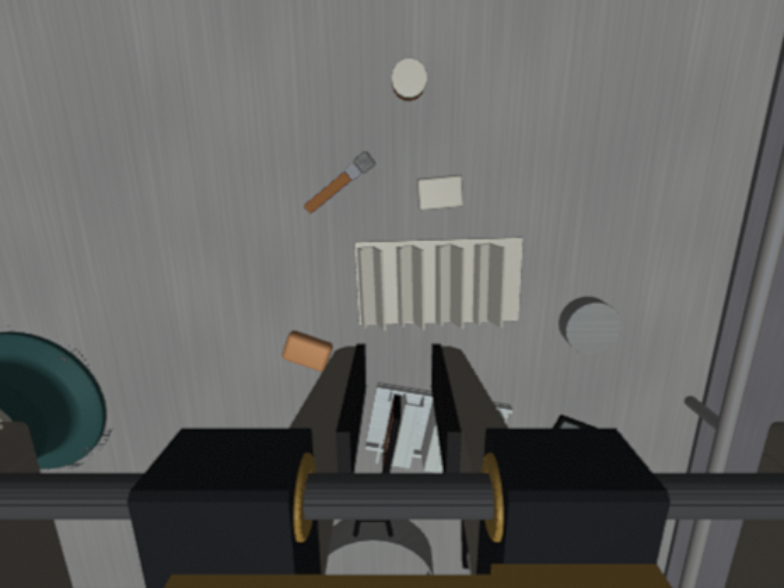

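Jar is at px (408,78), box at (440,192) and brush at (340,182), all undisturbed. Taking the jar first.

```bash
cat >> h.py <<'E'
B=A([485,-281.])
def fetch(x,y,ang,z,op,drop,dang,dz,rel,N=20):
    grip(op,N); robot.movep([x,y,130],down(ang)); robot.servo_line([x,y,z],feed=90); st("at"); grip(0,N); o=st("grip")
    robot.servo_line([x,y,220],feed=150); o=st("up")
    p=B+drop; robot.movep([*p,220],down(dang)); robot.servo_line([*p,dz],feed=120); st("drop")
    grip(min(1,o["grip_width"]+rel)); robot.servo_line([*p,220],feed=150); st("away")
E
python3 - <<'E'
from h import *
fetch(531.5,408,0,9,.75,(-40,-35),0,17,.12)
robot.movep([520,240,380],down(0)); robot.hold(.2)
small("powder_box",12);small("brush",7);small("jar",18)
E
```

```text
at t 61.5 [531.9 408.3   9.7] F [0.1 0.2 0.1] w 0.752 gf 0.0
grip t 62.1 [531.6 408.1   9.1] F [-0.4 -0.2  0.5] w 0.41 gf 20.0
up t 63.6 [531.  407.7 218.9] F [ 0.2  0.7 -0.5] w 0.408 gf 20.0
drop t 68.1 [ 445.4 -316.1   17.5] F [-0.4  0.4 -1.2] w 0.408 gf 20.4
away t 69.9 [ 444.6 -315.6  219.2] F [ 0.4  0.1 -0.3] w 0.527 gf 0.0
powder_box [(0.84, array([573. , 285.9,   6.3])), (0.62, array([764.4, 120.9,   3.3]))]
0.65 centre [570.8 286.3] size [53.2 37.7] long axis deg 5.2
brush [(0.62, array([442.4, 292.4,  -2.3]))]
0.83 centre [449.9 295.4] size [98.7 18.5] long axis deg 40.4
jar [(0.48, array([ 443.2, -317.8,    8.4]))]
0.63 centre [762.3 -26. ] size [47.1 19.9] long axis deg 167.4
```

Run:
```python
from h import *
q=A(robot.observe()["joints"])
for a in(94.5,-85.5,-52,128):
    s=kin.ik([560,287,130],down(a)); print(a,None if s is None else np.round(s,2)[[4,6]])
a=min((94.5,-85.5),key=lambda a:(lambda s:9 if s is None else abs(s[6]))(kin.ik([571,286.3,130],down(a))))
fetch(571.3,286.3,a,4.5,.58,(-25,32),a-4.5,12,.09)
robot.movep([440,205,330],down(0)); robot.hold(.2)
small("brush",7); small("powder_box",12)
```

```text
94.5 [-0.46  1.5 ]
-85.5 [-1.02 -1.2 ]
-52 [-0.92 -0.69]
128 [-0.38  2.02]
at t 75.6 [571.7 286.4   5.1] F [ 0.4 -0.2 -0.5] w 0.58 gf 0.0
grip t 76.0 [571.4 286.5   4.8] F [-0.7  0.1  2.7] w 0.388 gf 20.0
up t 77.5 [570.9 286.3 219. ] F [ 0.5 -0.4 -0.5] w 0.39 gf 20.0
drop t 81.4 [ 460.4 -249.1   12.5] F [-0.1  0.6 -1. ] w 0.389 gf 20.0
away t 83.3 [ 459.6 -248.7  219.3] F [0.3 0.1 0.4] w 0.482 gf 0.0
brush [(0.8, array([443.1, 293.3,  -0.5]))]
0.75 centre [664.7 -25.8] size [35.4 23.3] long axis deg 96.2
0.61 centre [449.7 296.7] size [100.8  21.2] long axis deg 37.0
powder_box [(0.79, array([ 456.7, -251.5,    8.7]))]
0.83 centre [ 460.7 -261.4] size [50.2 33.3] long axis deg 180.0
```

Run:
```python
from h import *
fetch(445.7,293.7,-53,3.5,.45,(40,0),0,11,.15)
robot.movep([485,-370,330],down(0)); robot.hold(.3); shot("wrist","basin"); st()
shot("scene","end")
```

```text
at t 88.2 [446. 294.   4.] F [ 0.3 -0.5  0. ] w 0.451 gf 0.0
grip t 88.7 [445.7 293.8   3.6] F [-0.2 -1.3  1. ] w 0.139 gf 20.0
up t 90.3 [445.3 293.4 219.2] F [ 0.4  0.4 -0.8] w 0.139 gf 20.0
drop t 94.3 [ 525.4 -281.2   11.6] F [-0.4 -0.1  0.8] w 0.136 gf 20.0
away t 96.2 [ 524.6 -280.7  219.2] F [0.6 1.1 0.5] w 0.291 gf 0.0
 t 97.2 [ 485.4 -369.   329.1] F [-0.2 -0.5  0.1] w 0.291 gf 0.0
```

View pics/basin.png

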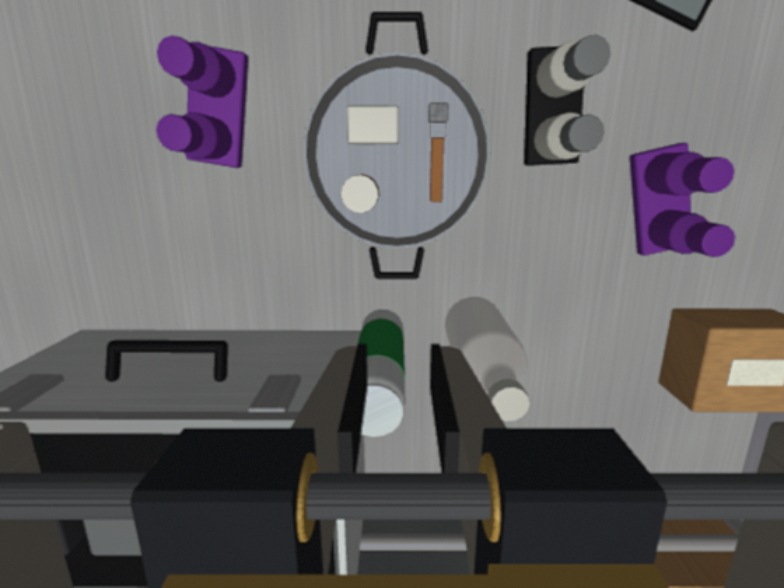

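View pics/end.png

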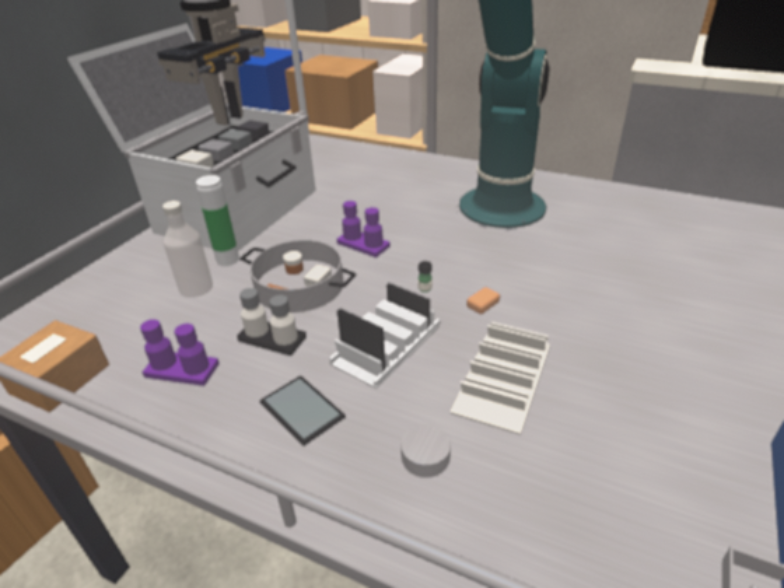

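The basin (397,150) holds the jar, box and brush. Both palettes are seated, the stand is empty, and nothing else has moved, so I'm handing it in.

```bash
python3 -c "
from h import *
print(robot.job_done())"
```

```text
the job is handed in; nothing more can be done
None
```

I handed the job in at about 97 s: both white caps pressed home, the tall palette in the farthest sorter slot and the short one in the nearest, and the jar, powder box and brush in the basin. Nothing else looked moved in the last pictures.

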